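Park the medicines in their matching nests

ROBOT

A 7-joint arm with a two-finger parallel gripper is mounted at the origin on a cart in front of the work surface, level with it; the furniture and walls round the work are solid. World frame = base frame: x ahead of the robot, y to its left, z up, the work surface at z = 0. Lengths are in m, angles in rad, forces in N, time in s.
With the tool pointing down it reaches from about 0.35 to 0.9 m from the base axis. Payload 8.1 kg.
Tool frame: the origin (TCP) lies where the fingers leave the gripper's body, on its centre line; the fingertips stand 66 mm ahead of it and the grasp point (between the pads) lies 47 mm ahead of it (arm.tip_reach is the distance from the TCP to the fingertips, in m); z points along the fingers, y is the direction in which the jaws open and shut (so a half turn about z gives the same grasp; the last joint's range is limited). The gripper opens to 92 mm and grips with 3 to 60 N. Pads are 19 mm wide; open, the fingers measure 130 mm over their backs; the gripper's body (75 mm by 190 mm) begins 47 mm behind the grasp point.
Start: joints at [1.152, 0.434, 0.025, 1.573, -0.012, 1.134, -0.075], TCP at [0.194, -0.594, 0.292] pointing down, gripper open.
Joint ranges: [-2.62, 2.62], [-0.44, 2.09], [-1.27, 1.32], [0.08, 2.57], [-1.32, 4.46], [0.12, 2], [-2.74, 2.74]. Speed limits (rad/s): [2.22, 2.22, 3.01, 3.01, 3.14, 3.14, 3.14].

INTERFACE

Orientations are given as a rotation vector (axis times angle).
In Python, from cell import arm gives the robot as it stands.
- The arm moves only by the tool carry_out, never from a script. Its argument "plan" is a list of rows, each a list of 5 numbers: the shift along the world's x, y, z in cm, then the turn about the world's z in rad, then the finger opening in cm, from 0 to 9.18. In form: [[tx, ty, tz, spin, fingers], ...]. A call has 1 to 20 rows; each row is the pose to reach, as a shift and turn from the pose measured when the call began; what a row does not reach only later rows make up. A row lasts 1/10 s, in which the tool goes at most 50 mm and 8.59 degrees, less where a joint would pass 70% of its speed; a pose out of reach is approached as far as the arm can. A call with a gripper value outside its range is refused whole. The fingers move at their own pace and stop on an object; "squeeze" is the grip in N (left out, the last holds). Time passes only in rows, so rows that repeat a pose let the fingers close. It gives the time, the measured TCP pose, the force and the opening at its end, in the units of the state.
- arm.observe(): the state, without advancing time (a new reading comes with each control period).
- arm.get_image(name): name is "scene" or "top"; returns (picture, depth): 420x560x3 uint8, red, green, blue; 420x560 float32, m along the optical axis (not along the pixel's ray), 0 where there is no reading.
- arm.get_calibration(name): a dict with "intrinsics" (3x3 intrinsics, pixels), "rvec" (rotation vector, rad) and "tvec" (3), from world to camera coordinates, as OpenCV has them. Camera axes: x right, y down, z forward; pixel columns grow to the right and rows downward; lengths in m; the calibration is good to about 2 mm. A picture is of the moment at which its call begins. get_calibration takes no time and is no camera call.
- arm.sign_off(): hands the job in, once; it reports no verdict.
The state is a dict: "clock": time; "joints": joint angles; "dq": joint speeds; "joint_efforts": joint torques, N m; "position": TCP position; "ee_rot": TCP orientation; "force": force on the tool from outside, world axes, zero at the start; "ft_torque": the same for the moment, N m; "width": opening from 0.0 (shut) to 1.0 (fully open).
Only numpy, scipy, OpenCV 4.12 (cv2) and the standard library are available. Lean on these libraries where they do the work, as an engineer would, in place of code of your own. Each camera call takes 0.05 s, during which the arm holds its last target. There are 200 camera calls.

TASK

Tidy the dispensing desk: put the single dose-cup stack standing out among the medicines, the bigger and the smaller tablet bottle and the medicine carton each into the grey nest that matches it in shape and size, sitting flat on the nest's floor and upright as they stand now. Leave everything else, the green cups and the pen among them, where it is.

Things in the scene. Friction and masses are not known exactly. Their poses are not given: they have to be found in the camera images.
- dose_stack: The one stack standing alone in the work (others far to the right do not count): stack of three dose cups under a lid (green below, white, red on top), round, the widest loose thing: 62 mm across the body, 66 mm across the lid's flange (the top 14 mm), 92 mm tall. Loose, about 35 g, rigid. Origin: centre of its underside, z up; its yaw does not matter.
- big_bottle: The bigger of two round white tablet bottles, with a white cap: 48 mm diameter, 78 mm tall (body to 65 mm, above it the 41 mm wide cap). Loose, about 60 g. Origin: centre of its underside, z up; yaw does not matter.
- small_bottle: The smaller of the two round tablet bottles, with a green cap: 38 mm diameter, 56 mm tall (body to 46 mm, above it the 32 mm wide cap). Loose, about 70 g. Origin: centre of its underside, z up; yaw does not matter.
- carton: Thick white and purple medicine carton lying flat: 46 mm along its x, 74 mm along its y, 36 mm high. Loose, about 35 g. Origin: centre of its underside, z up. Grip it across x.
- nest_large: The largest of three round nests, for the dose-cup stack: inside diameter 82 mm, outside 92 mm. Fixed to the desk, grey plastic with a black rubber floor. Origin: centre of its underside on the desk, z up; floor 4 mm above the origin, rim top 10 mm above it, rim 5 mm thick.
- nest_medium: The middle one of three round nests, for the bigger bottle: inside diameter 68 mm, outside 78 mm. Fixed to the desk, grey plastic with a black rubber floor. Origin: centre of its underside on the desk, z up; floor 4 mm above the origin, rim top 10 mm above it, rim 5 mm thick.
- nest_small: The smallest of three round nests, for the smaller bottle: inside diameter 54 mm, outside 64 mm. Fixed to the desk, grey plastic with a black rubber floor. Origin: centre of its underside on the desk, z up; floor 4 mm above the origin, rim top 10 mm above it, rim 5 mm thick.
- nest_carton: The one rectangular nest, for the carton: inside 62 mm along its x, 90 mm along its y; outside 72 x 100 mm. Fixed to the desk, grey plastic with a black rubber floor. Origin: centre of its underside on the desk, z up; floor 4 mm above the origin, rim top 10 mm above it, rim 5 mm thick. The carton's y goes along the nest's y, either way round.
- green_cup: Bystander: empty green cup with a small tab on its rim, 62 x 77 mm, 44 mm tall, loose, at the right of the work. Origin: centre of its underside. To be left where it is. (A second such cup, nearer the robot, and all other unlisted items are fixed.)
- pen: Bystander: blue pen lying on the desk, 145 mm long along its y, 12 mm wide, 9 mm high, loose, behind the nests. Origin: middle of its underside. To be left where it is.
Not all that is in view belongs to the job. Leave any red look-alike of the carton alone.

How it is judged:
By the outcome, as a careful person would: the job done as asked, in the order asked, and still so for the second after the job is handed in, with the robot touching nothing.
It also fails if it takes over 93 s, if anything falls off the work surface, if the arm or the gripper's body presses on something with over 40 N, if the wrist force passes 120 N, or if a joint passes its speed limit or range.

## Working session

There is one attempt and no reset: what is moved stays moved. The work goes in short steps, Python scripts to look and compute and a tool call to move; the robot and the scene stay as the last step left them, time stands still between calls to the robot, and variables do not carry over. Pictures are saved under pics/ and viewed, about 12 in all and at most 16, crops included, and the job is handed in when it is done.

Besides the shell and the picture viewer there is one more tool, called after ">>>" as name(argument=value, ...) on one line, values as JSON. carry_out: Moves the arm, as the interface text tells. Its arguments: {"type":"object","properties":{"plan":{"type":"array"},"squeeze":{"type":"number"}},"required":["plan"]}

```bash
mkdir -p pics; ls; python3 - <<'E'
from cell import arm
import cv2,numpy as np
print(arm.observe())
for n in("top","scene"):
    p,d=arm.get_image(n); cv2.imwrite(f"pics/{n}0.png",cv2.cvtColor(p,cv2.COLOR_RGB2BGR)); np.savez(f"pics/{n}0.npz",p=p,d=d)
    c=arm.get_calibration(n);R=cv2.Rodrigues(np.array(c["rvec"]))[0]
    print(n,c["intrinsics"],(-R.T@np.array(c["tvec"])).round(3).tolist(),R.round(2).tolist())
E
```

```text
pics
{'clock': 0.0, 'joints': array([ 1.15243339,  0.43517118,  0.0249916 ,  1.57408557, -0.01158915,
        1.13401425, -0.07507246]), 'dq': array([ 0.00151856, -0.00178199,  0.00033232, -0.00183433,  0.00247941,
       -0.00058632,  0.00134328]), 'joint_efforts': array([ 1.09428016e-03, -6.67834926e+01,  9.85730812e-01, -3.14455175e+01,
       -6.03752607e-02,  4.25415463e-02,  1.61154762e-04]), 'position': array([ 0.19390312, -0.59372986,  0.29148176]), 'ee_rot': array([-3.10106912e+00, -4.93623793e-01,  6.18407480e-04]), 'force': array([ 0.19448754, -0.22349485,  0.1067274 ]), 'ft_torque': array([-0.00297808,  0.00206324, -0.02492418]), 'width': 0.993999757953475}
top [[483.50192652   0.         269.38533319]
 [  0.         483.50192652 209.86119515]
 [  0.           0.           1.        ]] [0.411, -0.151, 1.025] [[0.01, -1.0, -0.01], [-1.0, -0.01, -0.06], [0.06, 0.01, -1.0]]
scene [[489.26888771   0.         283.52453088]
 [  0.         489.26888771 207.4205594 ]
 [  0.           0.           1.        ]] [-0.196, 0.519, 0.613] [[-0.72, -0.69, -0.02], [-0.35, 0.39, -0.85], [0.6, -0.61, -0.52]]
```

View pics/top0.png

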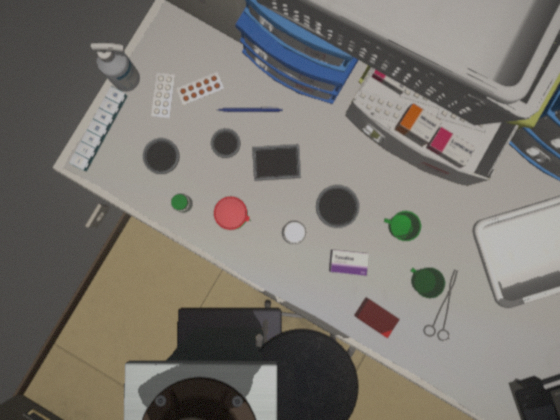

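View pics/scene0.png

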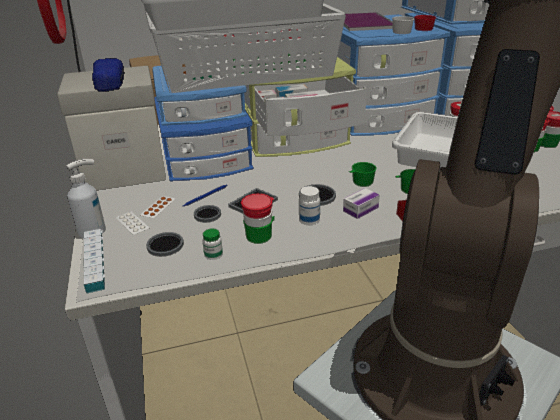

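The dose stack is at top (231,213), big bottle (294,232), small bottle (181,202) and white/purple carton (349,262). The red look-alike is at (377,317) and the green cups at (404,225) and (428,282). The round nests are at (338,206), (161,155) and (225,143), the carton nest at (276,162), and the pen at (250,109).

```bash
cat >h.py <<'E'
from cell import arm
import cv2,numpy as np
def cloud(n,d):
    c=arm.get_calibration(n);R=cv2.Rodrigues(np.array(c["rvec"]))[0];K=np.array(c["intrinsics"])
    v,u=np.mgrid[:d.shape[0],:d.shape[1]]
    P=np.stack([(u-K[0,2])/K[0,0]*d,(v-K[1,2])/K[1,1]*d,d],-1)
    return (P-np.array(c["tvec"]))@R
def yaw(rv):
    R=cv2.Rodrigues(np.array(rv))[0]; return np.arctan2(R[1,1],R[0,1]),R[:,2]   # direction of jaw axis
E
cat >m.py <<'E'
from h import *
z=np.load("pics/top0.npz");p,d=z["p"].astype(int),z["d"];W=cloud("top",d)
def pts(c,r,m): 
    s=np.s_[c[1]-r:c[1]+r,c[0]-r:c[0]+r]; return W[s][m[s]&(d[s]>0)]
def rep(n,P):
    xy=(P[:,:2]*1000).astype(np.float32); (cx,cy),rad=cv2.minEnclosingCircle(xy); q=cv2.minAreaRect(xy)
    print(n,len(P),"circ",round(cx,1),round(cy,1),"dia",round(2*rad,1),"rect",np.round(q[0],1),np.round(q[1],1),round(q[2],1),"z med/max",np.round(np.median(P[:,2])*1000,1),round(P[:,2].max()*1000,1))
Z=W[...,2]
for n,c,r,lo,hi in[("stack",(231,213),24,.08,.11),("stack_all",(231,213),24,.03,.11),("bigcap",(294,232),16,.068,.09),("big",(294,232),18,.03,.09),("smallcap",(181,202),15,.048,.07),("small",(181,202),15,.02,.07),("carton",(349,262),26,.028,.045),("gcup",(404,225),24,.03,.06)]:
    rep(n,pts(c,r,(Z>lo)&(Z<hi)))
print("desk z",np.median(Z[170:200,100:140]),np.median(Z[180:200,270:300]))
dark=(p.max(-1)<80)
for n,c,r in[("nA",(338,206),28),("nB",(161,155),26),("nC",(225,143),22),("nR",(276,162),30)]:
    s=np.zeros_like(dark);s[c[1]-r:c[1]+r,c[0]-r:c[0]+r]=1
    k,l,st,_=cv2.connectedComponentsWithStats((dark&s).astype(np.uint8)); i=1+st[1:,4].argmax()
    rep(n,W[(l==i)&(d>0)]); 
    rep(n+"rim",pts(c,r,(Z>.007)&(Z<.014)))
print("start",yaw(arm.observe()["ee_rot"]))
big=[]
for c in[(235,213),(276,162),(294,232),(349,262)]:
    big.append(cv2.resize(z["p"][c[1]-30:c[1]+30,c[0]-40:c[0]+40],(400,300),interpolation=cv2.INTER_CUBIC))
cv2.imwrite("pics/c1.png",np.vstack([np.hstack(big[:2]),np.hstack(big[2:])])[...,::-1])
E
python3 m.py
```

```text
stack 910 circ 462.1 -69.0 dia 71.0 rect [461.7 -66. ] [65.  64.8] 36.8 z med/max 90.5 96.5
stack_all 927 circ 462.1 -69.0 dia 71.0 rect [461.7 -66. ] [65.  64.8] 36.8 z med/max 90.5 96.5
bigcap 351 circ 425.3 -190.9 dia 42.1 rect [ 425.6 -190.6] [41.2 39.3] 0.8 z med/max 76.4 82.4
big 453 circ 425.6 -190.8 dia 48.1 rect [ 425.9 -190.6] [46.3 46.2] 0.3 z med/max 75.7 82.4
smallcap 217 circ 485.6 41.4 dia 33.8 rect [485.   41.5] [31.7 32.7] 53.7 z med/max 54.7 60.0
small 304 circ 485.1 40.6 dia 38.0 rect [484.5  39.8] [35.6 36.7] 43.6 z med/max 53.6 60.0
carton 838 circ 364.6 -304.8 dia 84.9 rect [ 365.  -305.2] [74.9 46.2] 84.2 z med/max 34.9 40.0
gcup 243 circ 442.5 -410.7 dia 75.9 rect [ 439.6 -415.8] [61.3 68. ] 24.1 z med/max 41.5 46.6
desk z -0.0012032504107830503 -0.0010928784145842647
nA 1126 circ 480.7 -284.9 dia 81.2 rect [ 480.4 -285.5] [78.9 78.9] 89.3 z med/max 3.3 13.6
nArim 272 circ 481.8 -284.3 dia 91.8 rect [ 481.5 -283.8] [89.3 90.1] 50.4 z med/max 8.7 13.6
nB 757 circ 585.8 92.2 dia 68.5 rect [585.6  93.3] [66.1 65.7] 87.4 z med/max 3.7 12.3
nBrim 230 circ 586.8 90.9 dia 77.5 rect [586.1  90.7] [75.2 75.5] 0.0 z med/max 9.0 13.4
nC 465 circ 614.9 -46.3 dia 53.8 rect [615.7 -45.5] [51.6 50.8] 88.8 z med/max 3.5 9.9
nCrim 187 circ 615.2 -46.6 dia 63.7 rect [615.5 -46.4] [61.9 61.8] 57.4 z med/max 8.9 13.8
nR 1168 circ 573.7 -154.8 dia 105.6 rect [ 574.  -155.3] [61.9 90.1] 3.8 z med/max 3.5 12.2
nRrim 321 circ 574.6 -154.6 dia 119.4 rect [ 574.7 -154.9] [72.1 99.7] 3.8 z med/max 8.8 13.7
start (np.float64(-1.2550804033396612), array([-5.58405930e-04,  1.26153209e-03, -9.99999048e-01]))
```

View pics/c1.png

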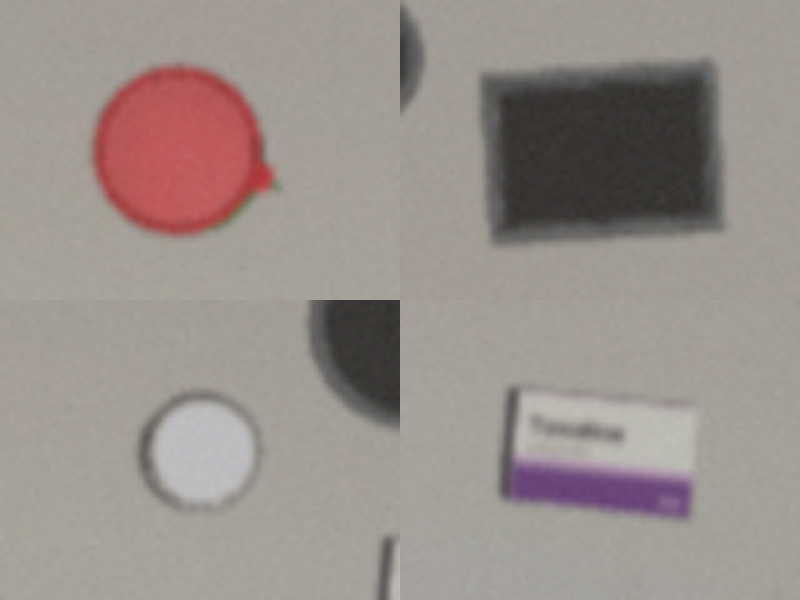

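Everything matches the given sizes: nest A (338,206) is the large one, B (161,155) medium, C (225,143) small, and the rectangle is for the carton. The crop shows the stack's tab pointing to −y, slightly −x, so I'll grip the flange along x. Next I check how close the drawers are.

```bash
python3 - <<'E'
from h import *
for n in("top","scene"):
    z=np.load(f"pics/{n}0.npz");W=cloud(n,z["d"]);X,Y,Z=W[...,0],W[...,1],W[...,2]
    for y in np.arange(-.45,.3,.05):
        m=(z["d"]>0)&(abs(Y-y)<.025)&(X>.55)&(X<1.2)
        print(n,round(y,2),[ (h,round(float(np.percentile(X[m&(Z>h)],1)),3)) for h in(.05,.12,.25) if (m&(Z>h)).sum()>20])
E
```

```text
top -0.45 [(0.05, 0.57), (0.12, 0.575), (0.25, 0.578)]
top -0.4 [(0.05, 0.553), (0.12, 0.553), (0.25, 0.581)]
top -0.35 [(0.05, 0.576), (0.12, 0.576), (0.25, 0.606)]
top -0.3 [(0.05, 0.611), (0.12, 0.611), (0.25, 0.632)]
top -0.25 [(0.05, 0.658), (0.12, 0.658), (0.25, 0.657)]
top -0.2 [(0.05, 0.684), (0.12, 0.684), (0.25, 0.683)]
top -0.15 [(0.05, 0.738), (0.12, 0.737), (0.25, 0.731)]
top -0.1 [(0.05, 0.771), (0.12, 0.772)]
top -0.05 [(0.05, 0.834), (0.12, 0.834)]
top -0.0 [(0.05, 0.863)]
top 0.05 [(0.05, 0.892)]
top 0.1 []
top 0.15 [(0.05, 0.729), (0.12, 0.746)]
top 0.2 [(0.05, 0.732), (0.12, 0.755), (0.25, 0.77)]
top 0.25 [(0.05, 0.686), (0.12, 0.686), (0.25, 0.687)]
scene -0.45 [(0.05, 0.581), (0.12, 0.581), (0.25, 0.58)]
scene -0.4 [(0.05, 0.551), (0.12, 0.551), (0.25, 0.598)]
scene -0.35 [(0.05, 0.572), (0.12, 0.572), (0.25, 0.623)]
scene -0.3 [(0.05, 0.608), (0.12, 0.608), (0.25, 0.647)]
scene -0.25 [(0.05, 0.675), (0.12, 0.675), (0.25, 0.675)]
scene -0.2 [(0.05, 0.701), (0.12, 0.701), (0.25, 0.699)]
scene -0.15 [(0.05, 0.726), (0.12, 0.726), (0.25, 0.724)]
scene -0.1 [(0.05, 0.747), (0.12, 0.744), (0.25, 0.742)]
scene -0.05 [(0.05, 0.77), (0.12, 0.765), (0.25, 0.76)]
scene -0.0 [(0.05, 0.84), (0.12, 0.839), (0.25, 0.838)]
scene 0.05 [(0.05, 0.857), (0.12, 0.856), (0.25, 0.854)]
scene 0.1 [(0.05, 0.917), (0.12, 0.917), (0.25, 0.919)]
scene 0.15 [(0.05, 0.727), (0.12, 0.745), (0.25, 0.858)]
scene 0.2 [(0.05, 0.728), (0.12, 0.749), (0.25, 0.771)]
scene 0.25 [(0.05, 0.685), (0.12, 0.685), (0.25, 0.685)]
```

>>> carry_out(plan=[[1,2,-0.3,0.04,9.18],[3,6,-1,0.12,9.18],[5,10,-1.8,0.24,9.18],[7,14,-2.5,0.34,9.18],[9,18,-3.2,0.44,9.18],[11,22,-4,0.54,9.18],[13,26,-4.6,0.64,9.18],[15,30,-5.3,0.74,9.18],[17,34,-6,0.84,9.18],[19,38,-6.7,0.9,9.18],[21,42,-7.4,0.915,9.18],[23,46,-8,0.915,9.18],[25,49.5,-8.7,0.915,9.18],[26.2,51.7,-9,0.915,9.18],[26.8,52.8,-9.1,0.915,9.18],[26.8,52.8,-9.1,0.915,9.18],[26.8,52.8,-9.1,0.915,9.18]], squeeze=12)

```text
clock: 1.8
position: [0.4614, -0.067, 0.2004]
ee_rot: [-2.565, -1.812, 0.003]
force: [-0.5, 0.2, 0.4]
width: 0.998
```

>>> carry_out(plan=[[0,0.1,-1,0,9.18],[0,0.1,-2.5,0,9.18],[0,0.1,-4.5,0,9.18],[0,0.1,-6,0,9.18],[0,0.1,-6.7,0,9.18],[0,0.1,-6.8,0,9.18],[0,0.1,-6.8,0,9.18],[0,0.1,-6.8,0,5.5],[0,0.1,-6.8,0,5.5],[0,0.1,-6.8,0,5.5],[0,0.1,-6.8,0,5.5],[0,0.1,-6.8,0,5.5],[0,0.1,-6.8,0,5.5],[0,0.1,-6.8,0,5.5],[0,0.1,-6.8,0,5.5]], squeeze=12)

```text
clock: 3.3
position: [0.4615, -0.066, 0.1326]
ee_rot: [-2.566, -1.812, 0.003]
force: [0.1, 0.5, 5.1]
width: 0.695
```

>>> carry_out(plan=[[0,0,0,0,5.5],[0,0,0,0,5.5],[0,0,0,0,5.5]])

```text
clock: 3.6
position: [0.4615, -0.066, 0.1326]
ee_rot: [-2.566, -1.812, 0.003]
force: [-0.2, -0.4, 4.6]
width: 0.693
```

```bash
python3 - <<'E'
from h import *
o=arm.observe();print(o["position"],o["force"],o["width"],o["clock"])
p,d=arm.get_image("scene");cv2.imwrite("pics/s1.png",cv2.resize(p[140:290,180:380],(800,600),interpolation=2)[...,::-1])
E
```

```text
[ 0.46150482 -0.06599558  0.13262116] [-0.15329893 -0.4389732   4.63486529] 0.6930893160017306 3.6
```

View pics/s1.png

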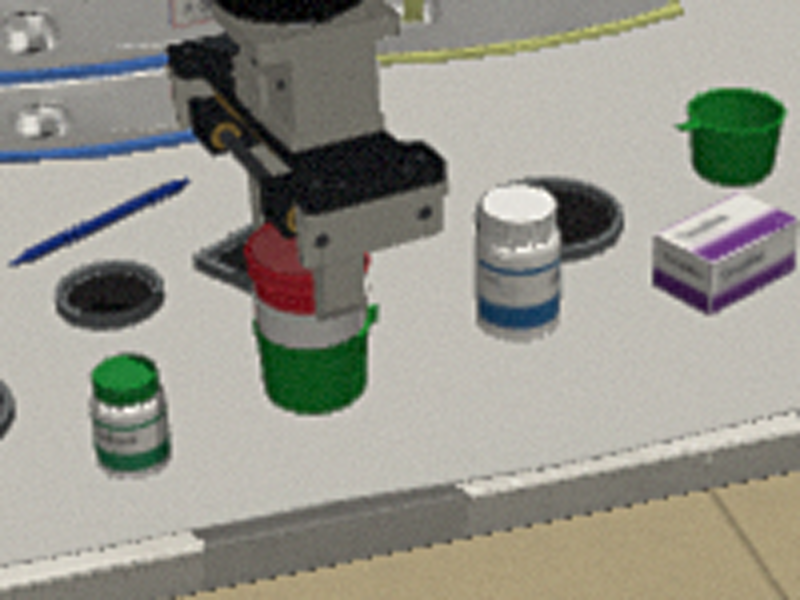

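The fingers sit astride the flange and the stack is still upright. I'll do a test lift.

>>> carry_out(plan=[[0,0,0.3,0,5.5],[0,0,1,0,5.5],[0,0,2,0,5.5],[0,0,2,0,5.5],[0,0,2,0,5.5]], squeeze=15)

```text
clock: 4.15
position: [0.4618, -0.0661, 0.1531]
ee_rot: [2.566, 1.812, -0.002]
force: [0.1, -0.6, 0.2]
width: 0.694
```

```bash
python3 - <<'E'
from h import *
p,d=arm.get_image("scene");cv2.imwrite("pics/s2.png",cv2.resize(p[170:270,200:333],(800,600),interpolation=2)[...,::-1])
E
```

```text
(no output)
```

View pics/s2.png

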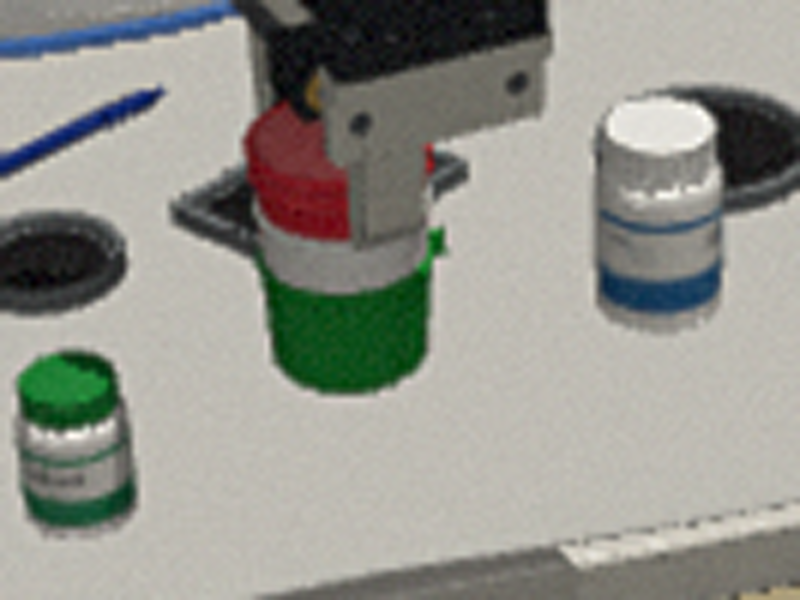

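The stack is lifted whole and upright. Now I carry it over to the large nest.

>>> carry_out(plan=[[0,0,1,0,5.5],[0,0,3,0,5.5],[0,0,6,0,5.5],[0,0,8.5,0,5.5],[0.1,-1,9,0.1,5.5],[0.3,-3,9,0.2,5.5],[0.5,-6,9,0.33,5.5],[0.7,-9,9,0.46,5.5],[1,-12,9,0.59,5.5],[1.3,-15,9,0.72,5.5],[1.6,-18,9,0.85,5.5],[1.8,-20.5,9,0.98,5.5],[1.9,-21.6,9,1.1,5.5],[1.9,-21.9,9,1.2,5.5],[1.9,-21.9,7,1.2,5.5],[1.9,-21.9,4,1.2,5.5],[1.9,-21.9,1.5,1.2,5.5],[1.9,-21.9,0.5,1.2,5.5],[1.9,-21.9,0.5,1.2,5.5],[1.9,-21.9,0.5,1.2,5.5]])

```text
clock: 6.2
position: [0.4811, -0.2851, 0.1588]
ee_rot: [1.094, 2.943, -0.002]
force: [0.2, -0.4, -0.8]
width: 0.688
```

```bash
python3 - <<'E'
from h import *
p,d=arm.get_image("scene");cv2.imwrite("pics/s3.png",cv2.resize(p[150:250,260:393],(800,600),interpolation=2)[...,::-1])
E
```

```text
(no output)
```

View pics/s3.png

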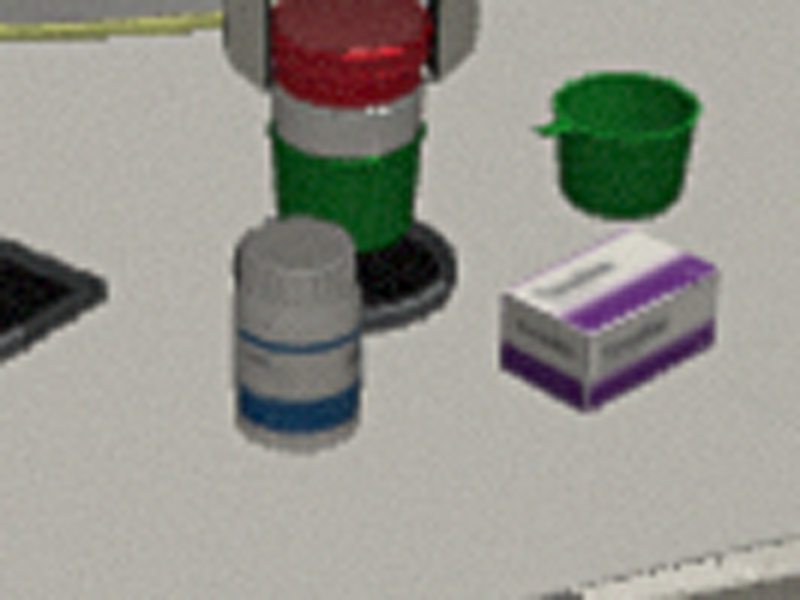

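The stack hangs upright over the nest. I lower it to the floor and check the force.

>>> carry_out(plan=[[0,0.05,-0.8,0,5.5],[0,0.05,-1.5,0,5.5],[0,0.05,-1.9,0,5.5],[0,0.05,-2.1,0,5.5],[0,0.05,-2.1,0,5.5],[0,0.05,-2.1,0,5.5]])

```text
clock: 6.85
position: [0.4814, -0.2847, 0.1381]
ee_rot: [1.094, 2.943, -0.002]
force: [-0.2, 0.7, -0.3]
width: 0.693
```

>>> carry_out(plan=[[0,0,-0.1,0,5.5],[0,0,-0.1,0,5.5],[0,0,-0.2,0,5.5],[0,0,-0.2,0,5.5]])

```text
clock: 7.25
position: [0.4818, -0.2849, 0.1367]
ee_rot: [1.093, 2.942, -0.003]
force: [-1.4, 0.8, 4.4]
width: 0.692
```

Contact made. I release, rise and go over the big bottle.

>>> carry_out(plan=[[0,0,0,0,7.5],[0,0,0,0,9.18],[0,0,0,0,9.18],[0,0,0,0,9.18],[0,0,0,0,9.18],[0,0,1,0,9.18],[0,0,4,0,9.18],[0,0,8,0,9.18],[0,0,11.5,0,9.18],[-1,1.5,12,-0.1,9.18],[-3,5,12,-0.22,9.18],[-5,8.2,12,-0.34,9.18],[-5.6,9.4,12,-0.34,9.18],[-5.6,9.4,12,-0.34,9.18],[-5.6,9.4,12,-0.34,9.18]])

```text
clock: 8.75
position: [0.4264, -0.1916, 0.2573]
ee_rot: [1.573, 2.714, -0.004]
force: [0.6, 0.1, -0.9]
width: 1.003
```

```bash
python3 - <<'E'
from h import *
p,d=arm.get_image("scene");cv2.imwrite("pics/s4.png",cv2.resize(p[130:280,220:420],(800,600),interpolation=2)[...,::-1])
E
```

```text
(no output)
```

View pics/s4.png

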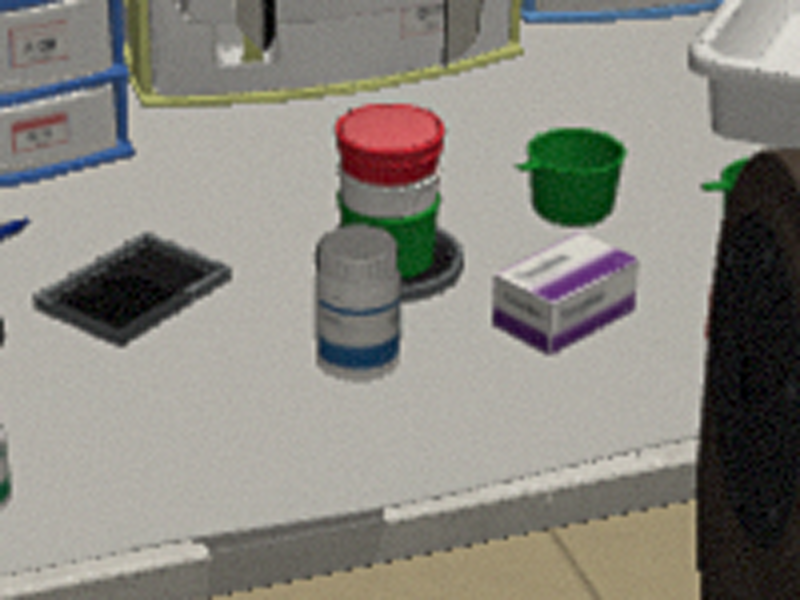

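The stack is upright in the nest; I'll measure that at the end. Now I grip the big bottle.

>>> carry_out(plan=[[0,0,-2,0,9.18],[-0.1,0.1,-6,0,9.18],[-0.1,0.1,-10,0,9.18],[-0.1,0.1,-13.5,0,9.18],[-0.1,0.1,-15.5,0,9.18],[-0.1,0.1,-16.4,0,9.18],[-0.1,0.1,-16.5,0,9.18],[-0.1,0.1,-16.5,0,4],[-0.1,0.1,-16.5,0,4],[-0.1,0.1,-16.5,0,4],[-0.1,0.1,-16.5,0,4],[-0.1,0.1,-16.5,0,4],[-0.1,0.1,-16.5,0,4],[-0.1,0.1,-16.5,0,4],[-0.1,0.1,-16.5,0,4],[-0.1,0.1,-15.5,0,4],[-0.1,0.1,-13.5,0,4],[-0.1,0.1,-13.5,0,4]], squeeze=15)

```text
clock: 10.6
position: [0.4266, -0.1911, 0.1242]
ee_rot: [1.573, 2.711, -0.003]
force: [0.8, 0.1, -1.2]
width: 0.511
```

>>> carry_out(plan=[[0,0,2,0,4],[0,0,5,0,4],[0.5,1,7.5,0.1,4],[2,3.5,8,0.2,4],[4,7,8,0.3,4],[6,10.5,8,0.4,4],[8,14,8,0.5,4],[10,17.5,8,0.6,4],[12,21,8,0.7,4],[14,24.5,8,0.7,4],[15.4,27,8,0.7,4],[16,28.2,8,0.7,4],[16,28.2,8,0.7,4],[16,28.2,5,0.7,4],[16,28.2,1.5,0.7,4],[16,28.2,-1,0.7,4],[16,28.2,-2,0.7,4],[16,28.2,-2.6,0.7,4],[16,28.2,-2.7,0.7,4],[16,28.2,-2.7,0.7,4]])

```text
clock: 12.6
position: [0.5871, 0.0907, 0.0982]
ee_rot: [0.549, 3.085, 0.002]
force: [-0.3, -0.3, -0.6]
width: 0.515
```

>>> carry_out(plan=[[0,0,-0.1,0,4],[0,0,-0.2,0,4],[0,0,-0.3,0,4],[0,0,-0.3,0,4]])

```text
clock: 13.0
position: [0.5877, 0.0907, 0.0962]
ee_rot: [0.548, 3.083, 0.002]
force: [-0.7, -1.5, 5.9]
width: 0.51
```

```bash
python3 - <<'E'
from h import *
p,d=arm.get_image("scene");cv2.imwrite("pics/s5.png",cv2.resize(p[150:300,100:300],(800,600),interpolation=2)[...,::-1])
E
```

```text
(no output)
```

View pics/s5.png

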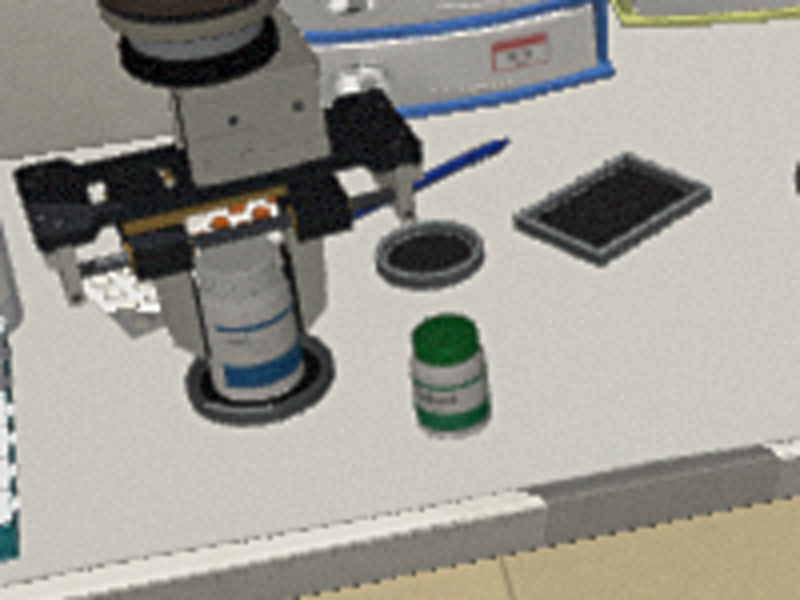

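The big bottle is in its nest. I release it and go to the small bottle.

>>> carry_out(plan=[[0,0,0,0,6.5],[0,0,0,0,9.18],[0,0,0,0,9.18],[0,0,0,0,9.18],[0,0,0,0,9.18],[0,0,1,0,9.18],[0,0,4,0,9.18],[0,0,8,0,9.18],[0,0,10.5,0,9.18],[-1.5,-0.7,10.5,0.12,9.18],[-5,-2.5,10.5,0.25,9.18],[-8.5,-4.2,10.5,0.38,9.18],[-10.25,-5,10.5,0.5,9.18],[-10.25,-5,10.5,0.5,9.18],[-10.25,-5,7,0.5,9.18],[-10.25,-5,3,0.5,9.18],[-10.25,-5,0,0.5,9.18],[-10.25,-5,-1.5,0.5,9.18],[-10.25,-5,-1.7,0.5,9.18],[-10.25,-5,-1.7,0.5,9.18]])

```text
clock: 15.05
position: [0.486, 0.0413, 0.0799]
ee_rot: [-0.231, 3.122, 0.006]
force: [0.8, -0.5, -0.1]
width: 0.997
```

>>> carry_out(plan=[[0,0,0,0,3],[0,0,0,0,3],[0,0,0,0,3],[0,0,0,0,3],[0,0,0,0,3],[0,0,0,0,3],[0,0,0,0,3],[0,0,0,0,3],[0,0,0,0,3],[0,0,0,0,3],[0,0,1,0,3],[0,0,3,0,3],[0,0,3,0,3]], squeeze=15)

```text
clock: 16.35
position: [0.4871, 0.0419, 0.1121]
ee_rot: [-0.231, 3.119, 0.007]
force: [-0.0, -0.3, -1.1]
width: 0.405
```

>>> carry_out(plan=[[0,0,2,0,3],[1,-0.7,3,0,3],[3.5,-2.4,3,0,3],[6.5,-4.4,3,0,3],[9.5,-6.5,3,0,3],[12,-8.2,3,0,3],[12.8,-8.8,3,0,3],[12.8,-8.8,3,0,3],[12.8,-8.8,1,0,3],[12.8,-8.8,-1.2,0,3],[12.8,-8.8,-2.2,0,3],[12.8,-8.8,-2.6,0,3],[12.8,-8.8,-2.7,0,3],[12.8,-8.8,-2.8,0,3],[12.8,-8.8,-2.9,0,3],[12.8,-8.8,-2.9,0,3]])

```text
clock: 17.95
position: [0.6156, -0.046, 0.0839]
ee_rot: [-0.231, 3.118, 0.007]
force: [0.4, 0.3, 2.4]
width: 0.403
```

```bash
python3 - <<'E'
from h import *
p,d=arm.get_image("scene");cv2.imwrite("pics/s6.png",cv2.resize(p[150:300,100:300],(800,600),interpolation=2)[...,::-1])
E
```

```text
(no output)
```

View pics/s6.png

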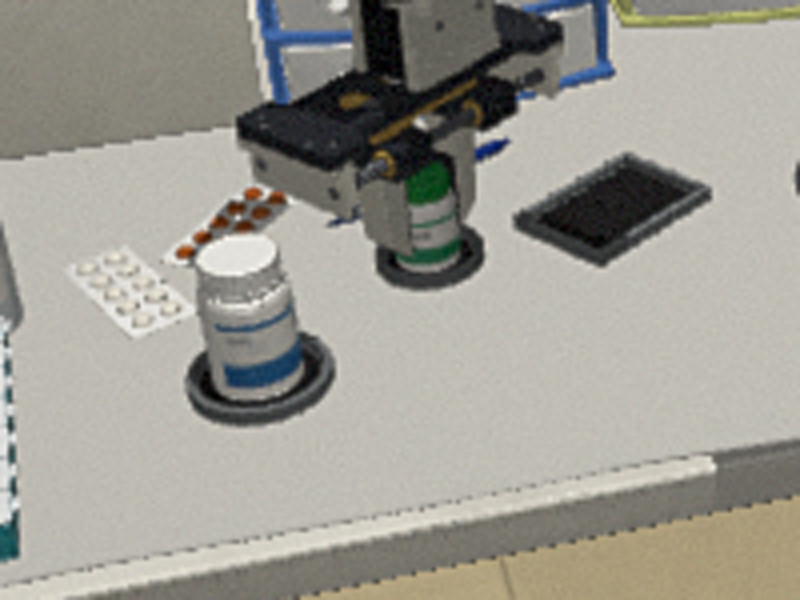

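The small bottle is in contact with its floor. Before the carton: a grip across x would bring the 190 mm gripper body close to the standing stack, so I check clearances while releasing.

>>> carry_out(plan=[[0,0,0,0,5.5],[0,0,0,0,8],[0,0,0,0,8],[0,0,0,0,8],[0,0,0,0,8],[0,0,1,0,8],[0,0,4,0,8],[0,0,8,0,9.18],[0,0,12,0,9.18],[-2,-1.5,14,-0.13,9.18],[-5,-4,15,-0.27,9.18],[-8,-6.5,15,-0.41,9.18],[-11,-9,15,-0.55,9.18],[-14,-11,15,-0.69,9.18],[-17,-13,15,-0.83,9.18],[-19,-14.5,15,-0.97,9.18],[-20,-15,15,-1.11,9.18],[-20,-15,15,-1.25,9.18],[-20,-15,15,-1.25,9.18]])

```text
clock: 19.9
position: [0.4155, -0.196, 0.2347]
ee_rot: [1.64, 2.661, -0.009]
force: [0.3, -0.5, 0.7]
width: 0.999
```

```bash
cat >rep.py <<'E'
from h import *
def rep(n,P):
    if len(P)<10: print(n,"few");return
    xy=(P[:,:2]*1000).astype(np.float32); (cx,cy),rad=cv2.minEnclosingCircle(xy); q=cv2.minAreaRect(xy)
    print(n,len(P),"circ",round(cx,1),round(cy,1),"dia",round(2*rad,1),"rect",np.round(q[0],1),np.round(q[1],1),round(q[2],1),"z",np.round(np.median(P[:,2])*1000,1),np.round(cv2.boxPoints(q),0).tolist())
def box(W,d,x0,x1,y0,y1,lo,hi): return W[(d>0)&(W[...,0]>x0)&(W[...,0]<x1)&(W[...,1]>y0)&(W[...,1]<y1)&(W[...,2]>lo)&(W[...,2]<hi)]
E
python3 - <<'E'
from rep import *
z=np.load("pics/top0.npz");W=cloud("top",z["d"])
rep("red",box(W,z["d"],.18,.34,-.45,-.3,.015,.06))
rep("cup2",box(W,z["d"],.28,.42,-.56,-.42,.02,.06))
p,d=arm.get_image("top");W=cloud("top",d)
cv2.imwrite("pics/t2.png",p[...,::-1])
rep("stack",box(W,d,.42,.54,-.34,-.22,.08,.11))
rep("carton",box(W,d,.31,.43,-.36,-.24,.025,.045))
rep("small",box(W,d,.57,.66,-.09,0,.048,.07))
rep("big",box(W,d,.53,.64,.04,.14,.065,.095))
E
```

```text
red 950 circ 288.3 -385.8 dia 147.9 rect [ 297.9 -377.7] [115.5 136.8] 56.6 z 34.7 [[209.0, -388.0], [323.0, -464.0], [387.0, -367.0], [273.0, -292.0]]
cup2 416 circ 369.7 -489.4 dia 161.8 rect [ 357.9 -490.6] [122.5 138.9] 0.3 z 40.3 [[296.0, -421.0], [297.0, -560.0], [420.0, -560.0], [419.0, -421.0]]
stack 174 circ 505.3 -283.5 dia 54.1 rect [ 506.1 -283.5] [16.  53.2] 1.1 z 94.0 [[498.0, -257.0], [499.0, -310.0], [515.0, -310.0], [514.0, -257.0]]
carton few
small 220 circ 614.6 -45.9 dia 33.9 rect [614.4 -45.5] [31.5 32.6] 89.9 z 58.8 [[598.0, -61.0], [631.0, -61.0], [631.0, -30.0], [598.0, -30.0]]
big 391 circ 588.5 91.2 dia 43.4 rect [588.2  90.2] [41.1 41.3] 30.8 z 80.6 [[560.0, 97.0], [581.0, 62.0], [616.0, 83.0], [595.0, 118.0]]
```

View pics/t2.png

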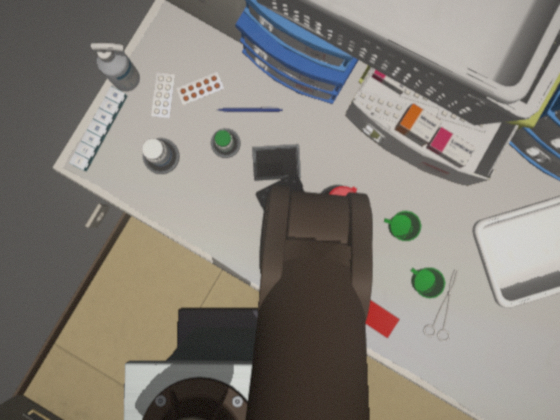

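Both bottles are in their nests: top heights are up 4 mm and the centres match. The stack's red lid shows at (343,190), partly hidden by the arm.

```bash
python3 - <<'E'
from rep import *
z=np.load("pics/top0.npz");W=cloud("top",z["d"]);p=z["p"].astype(int)
m=(p[...,0]>1.8*p[...,1])&(p[...,0]>60)
d=z["d"]*m
rep("red",box(W,d,.15,.34,-.46,-.28,.015,.06))
E
```

```text
red 624 circ 250.3 -361.6 dia 76.4 rect [ 252. -362.] [72.3 40.8] 55.2 z 34.8 [[215.0, -380.0], [248.0, -403.0], [289.0, -344.0], [256.0, -321.0]]
```

>>> carry_out(plan=[[-0.5,-1,0,-0.1,9.1],[-2,-4,0,-0.23,9.1],[-4,-8,0,-0.36,9.1],[-6,-11.5,0,-0.49,9.1],[-6.9,-13.1,0,-0.6,9.1],[-6.9,-13.1,0,-0.636,9.1],[-6.9,-13.1,-2,-0.636,9.1],[-6.9,-13.1,-5,-0.636,9.1],[-6.9,-13.1,-8.5,-0.636,9.1],[-6.9,-13.1,-10.5,-0.636,9.1],[-6.9,-13.1,-11,-0.636,9.1],[-6.9,-13.1,-11,-0.636,9.1],[-6.9,-13.1,-11,-0.636,9.1]])

```text
clock: 21.25
position: [0.3476, -0.3269, 0.1256]
ee_rot: [2.383, 2.025, -0.015]
force: [0.3, 0.2, 0.3]
width: 0.994
```

```bash
python3 - <<'E'
from h import *
p,d=arm.get_image("scene");cv2.imwrite("pics/s7.png",cv2.resize(p[110:260,280:480],(800,600),interpolation=2)[...,::-1])
E
```

```text
(no output)
```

View pics/s7.png

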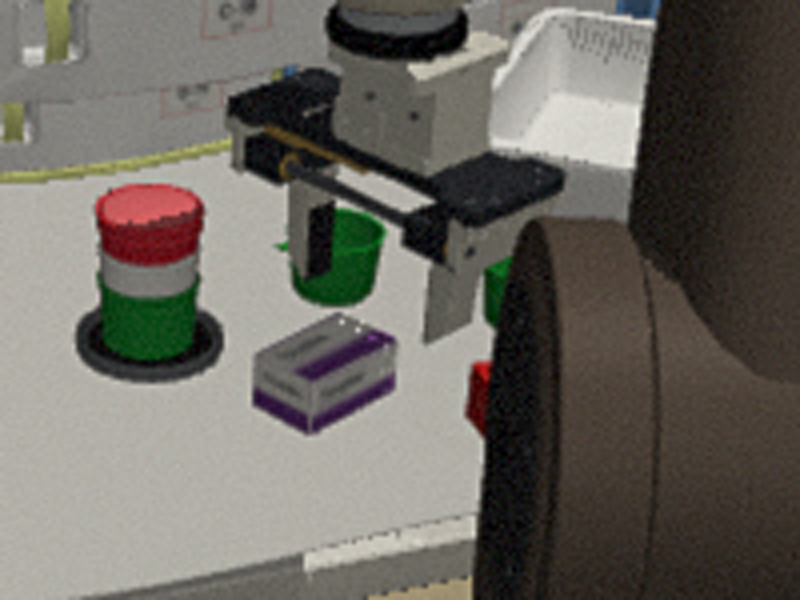

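The stack is seated well inside the large nest, and the fingers straddle the carton clear of the stack. I go down and close.

>>> carry_out(plan=[[-0.1,0,-1.5,0,9.1],[-0.1,0,-3,0,9.1],[-0.1,0,-4.3,0,9.1],[-0.1,0,-4.7,0,9.1],[-0.1,0,-4.7,0,9.1],[-0.1,0,-4.7,0,8],[-0.1,0,-4.7,0,7],[-0.1,0,-4.7,0,6],[-0.1,0,-4.7,0,5],[-0.1,0,-4.7,0,4],[-0.1,0,-4.7,0,4],[-0.1,0,-4.7,0,4],[-0.1,0,-4.7,0,4],[-0.1,0,-4.7,0,4]], squeeze=12)

```text
clock: 22.7
position: [0.3467, -0.3271, 0.0788]
ee_rot: [2.383, 2.024, -0.015]
force: [0.0, 0.0, 2.7]
width: 0.514
```

>>> carry_out(plan=[[0,0,0.5,0,4],[0,0,2,0,4],[0,0,5,0,4],[0,0,7.5,0,4],[0.5,1,8,0,4],[2,3.6,8,0.05,4],[4,7.2,8,0.1,4],[6,11,8,0.16,4],[7,12.8,8,0.16,4],[7.3,13.3,8,0.16,4],[7.3,13.3,6,0.16,4],[7.3,13.3,3,0.16,4],[7.3,13.3,1,0.16,4],[7.3,13.3,0.4,0.16,4],[7.3,13.3,0.2,0.16,4],[7.3,13.3,0.1,0.16,4],[7.3,13.3,0.1,0.16,4]])

```text
clock: 24.4
position: [0.42, -0.1944, 0.0805]
ee_rot: [2.213, 2.206, -0.012]
force: [-0.2, -0.4, -0.3]
width: 0.511
```

```bash
python3 - <<'E'
from h import *
p,d=arm.get_image("scene");cv2.imwrite("pics/s8.png",cv2.resize(p[140:290,240:440],(800,600),interpolation=2)[...,::-1])
E
```

```text
(no output)
```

View pics/s8.png

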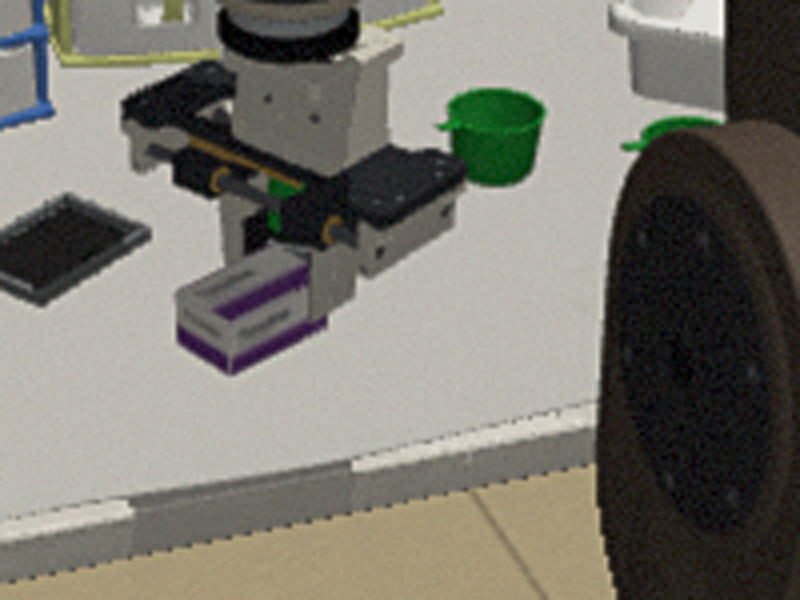

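The carton hangs level on the off-centre grip. I set it down, move 24 mm along it and regrip at its middle.

>>> carry_out(plan=[[0,0,-0.15,0,4],[0,0,-0.15,0,4],[0,0,-0.15,0,6],[0,0,-0.15,0,7],[0,0,-0.15,0,7],[0,0,-0.15,0,7],[0,0,1,0,7],[0,0,3.2,0,7],[0,0.8,3.2,0,7],[0,2,3.2,0,7],[0,2.4,3.2,0,7],[0,2.4,1.5,0,7],[0,2.4,0.2,0,7],[0,2.4,-0.1,0,7],[0,2.4,-0.1,0,4],[0,2.4,-0.1,0,4],[0,2.4,-0.1,0,4],[0,2.4,-0.1,0,4],[0,2.4,-0.1,0,4],[0,2.4,-0.1,0,4]])

```text
clock: 26.45
position: [0.4204, -0.1705, 0.0799]
ee_rot: [2.212, 2.205, -0.012]
force: [-0.5, 0.7, 5.1]
width: 0.517
```

```bash
python3 - <<'E'
from rep import *
o=arm.observe();print(yaw(o["ee_rot"]),o["position"],o["force"],o["width"])
p,d=arm.get_image("scene");W=cloud("scene",d)
rep("cartontop",box(W,d,.37,.47,-.24,-.1,.031,.039))
cv2.imwrite("pics/s9.png",cv2.resize(p[140:290,240:440],(800,600),interpolation=2)[...,::-1])
E
```

```text
(np.float64(-0.0030605693467043458), array([ 0.00750043, -0.01823421, -0.99980561])) [ 0.42038985 -0.17053194  0.07993755] [-0.4798431   0.67554521  5.14923935] 0.5166984941787487
cartontop 344 circ 418.9 -166.2 dia 84.7 rect [ 419.8 -158.2] [64.2 80.8] 75.7 z 37.2 [[373.0, -179.0], [451.0, -199.0], [467.0, -137.0], [389.0, -117.0]]
```

View pics/s9.png

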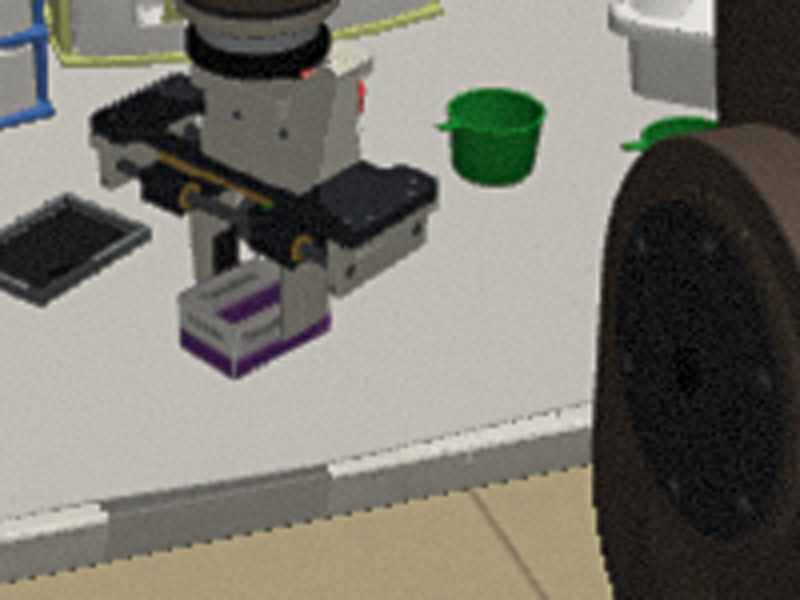

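```bash
python3 - <<'E'
from h import *
c=arm.get_calibration("scene");R=cv2.Rodrigues(np.array(c["rvec"]))[0];K=np.array(c["intrinsics"]);C=-R.T@np.array(c["tvec"])
for u,v,h in[(235,375,0),(330,325,0),(180,345,0),(235,345,.036),(180,297,.036)]:
    r=R.T@np.linalg.inv(K)@[u/4+240,v/4+140,1];print((C+r*(h-C[2])/r[2]).round(4))
E
```

```text
[ 0.405  -0.1351  0.    ]
[ 0.3986 -0.2085  0.    ]
[ 0.4481 -0.1364  0.    ]
[ 0.3885 -0.1174  0.036 ]
[ 0.4432 -0.1323  0.036 ]
```

The carton spans y −0.135 to −0.209, so the grip at −0.1705 is centred. Now into its nest.

>>> carry_out(plan=[[0,0,0.5,0,4],[0,0,2,0,4],[0,0,4,0,4],[1,0.1,5,0.02,4],[4,0.4,5,0.05,4],[7.5,0.8,5,0.069,4],[11,1.2,5,0.069,4],[14,1.5,5,0.069,4],[15.2,1.55,5,0.069,4],[15.4,1.55,5,0.069,4],[15.4,1.55,5,0.069,4],[15.4,1.55,3.5,0.069,4],[15.4,1.55,2,0.069,4],[15.4,1.55,1.4,0.069,4],[15.4,1.55,1.4,0.069,4]])

```text
clock: 28.0
position: [0.573, -0.155, 0.0922]
ee_rot: [2.136, 2.282, -0.014]
force: [-0.6, -0.5, -0.5]
width: 0.51
```

```bash
python3 - <<'E'
from rep import *
o=arm.observe();print(yaw(o["ee_rot"]),o["position"],o["force"],o["width"])
p,d=arm.get_image("scene")
cv2.imwrite("pics/s10.png",cv2.resize(p[150:250,200:333],(800,600),interpolation=2)[...,::-1])
E
```

```text
(np.float64(0.06589918313508476), array([ 0.00551923, -0.01717393, -0.99983728])) [ 0.57296516 -0.15503445  0.09216876] [-0.58643386 -0.46368171 -0.52462107] 0.5098654449676256
```

View pics/s10.png

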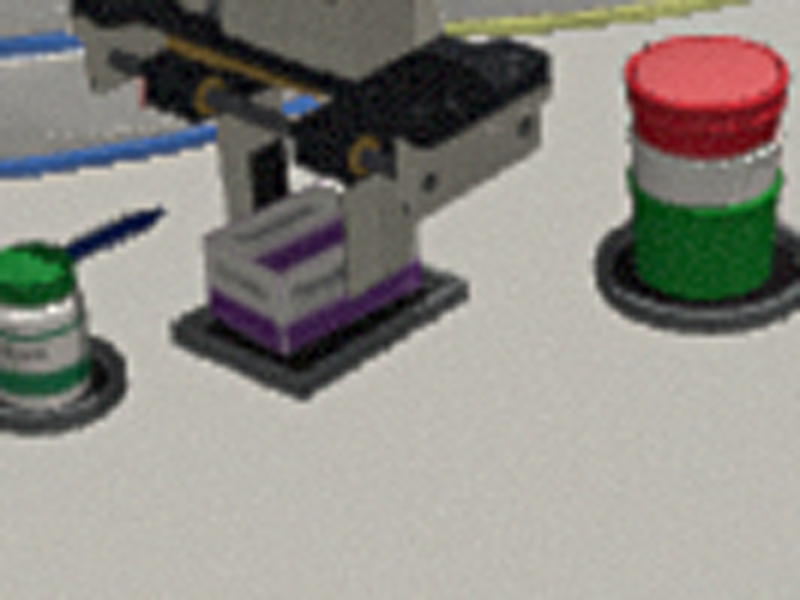

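Centred over the nest and aligned. I lower the last 8 mm.

>>> carry_out(plan=[[0.1,0,-0.3,0,4],[0.1,0,-0.6,0,4],[0.1,0,-0.8,0,4],[0.1,0,-0.85,0,4],[0.1,0,-0.85,0,4]])

```text
clock: 28.55
position: [0.5747, -0.155, 0.0846]
ee_rot: [2.135, 2.281, -0.012]
force: [-0.2, 0.2, -0.2]
width: 0.519
```

>>> carry_out(plan=[[0,0,-0.1,0,4],[0,0,-0.15,0,4],[0,0,-0.15,0,4],[0,0,-0.15,0,5.5],[0,0,-0.15,0,6.5],[0,0,-0.15,0,7],[0,0,-0.15,0,7],[0,0,1,0,7],[0,0,4,0,7],[0,0,8,0,7],[0,0,12,0,7],[-1,1,15,0,7],[-4,4,15,0,7],[-7,8,15,0,7],[-10,12,15,0,7],[-13,16,15,0,7],[-15,19,15,0,7],[-15.5,20,15,0,7],[-15.5,20,15,0,7]])

```text
clock: 30.45
position: [0.4193, 0.0464, 0.2354]
ee_rot: [2.131, 2.284, -0.011]
force: [-0.1, -0.8, -0.4]
width: 0.764
```

```bash
python3 - <<'E'
from rep import *
p,d=arm.get_image("top");W=cloud("top",d)
cv2.imwrite("pics/t3.png",p[...,::-1])
rep("stack",box(W,d,.42,.54,-.34,-.22,.085,.12))
rep("carton",box(W,d,.52,.63,-.22,-.09,.03,.055))
rep("small",box(W,d,.57,.66,-.09,0,.048,.07))
rep("big",box(W,d,.53,.64,.04,.14,.065,.095))
rep("gcup",box(W,d,.39,.49,-.46,-.36,.03,.06))
E
```

```text
stack 919 circ 485.1 -285.8 dia 71.0 rect [ 482.8 -284.3] [64.7 65. ] 11.6 z 94.3 [[445.0, -259.0], [458.0, -323.0], [521.0, -310.0], [508.0, -246.0]]
carton 818 circ 575.5 -152.3 dia 85.0 rect [ 575.6 -152. ] [74.3 46.9] 89.1 z 39.0 [[552.0, -189.0], [598.0, -190.0], [600.0, -115.0], [553.0, -114.0]]
small 217 circ 614.5 -45.8 dia 33.5 rect [614.3 -45.8] [31.1 31.9] 88.0 z 58.5 [[598.0, -61.0], [630.0, -62.0], [631.0, -31.0], [599.0, -30.0]]
big 391 circ 589.1 90.8 dia 43.3 rect [588.5  90.7] [41.  41.4] 18.9 z 80.7 [[562.0, 104.0], [576.0, 64.0], [615.0, 78.0], [601.0, 117.0]]
gcup 242 circ 442.4 -410.8 dia 76.3 rect [ 439.4 -415.6] [61.4 68. ] 23.9 z 41.5 [[398.0, -397.0], [425.0, -459.0], [481.0, -434.0], [454.0, -372.0]]
```

View pics/t3.png

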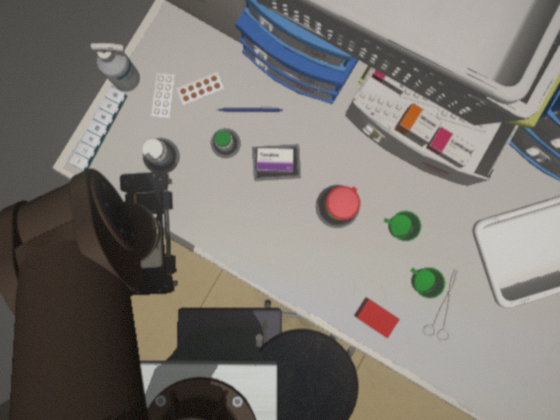

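All four sit in their nests, with tops up by 3.8 to 4.3 mm (the 4 mm floor). The pen and both cups are where they were.

```bash
python3 -c "
from cell import arm
print(arm.sign_off())"
```

```text
the job is handed in; nothing more can be done
None
```

I placed the dose-cup stack, then the big bottle, the small bottle and the carton, each in its matching grey nest, and handed in at about 30.5 s.

| Item | Top height before → after (mm) | Offset from nest centre |
|---|---|---|
| dose_stack | 90.5 → 94.3 | about 1–2 mm |
| big_bottle | 76.4 → 80.7 | about 2 mm |
| small_bottle | 54.7 → 58.5 | about 1 mm |
| carton | 34.9 → 39.0 | about 3 mm |

- **Seating:** each top rose by 3.8 to 4.3 mm, which matches the 4 mm nest floor. The last top picture shows all four inside their rims and upright.
- **Bystanders:** the loose green cup measured within 0.5 mm of its start. The pen, the second cup and the red carton look unmoved in the last picture; I did not measure them.
- **Carton handling:** a centred grip would have brought the gripper body against the standing stack. I gripped the carton off-centre across x, set it down in the open, and regripped it at its middle.
- **Small disagreements:** the carton lies about 5° off the nest's axes, well inside the clearance. The jaw readings were 1–2 mm off the nominal widths.
- **Forces:** the force readings after each move stayed under 6 N; I did not log the peaks in between.

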